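Time the ticket drive pulley

TASK

Turn the black pulley on the bench block by its wing grip until the white mark on its rim points squarely at the slim pointed timing pin, not at the wide flat screw, then let go and leave it there.

Things in the scene. Friction and masses are not known exactly. Their poses are not given: they have to be found in the camera images.
- pulley_grip (a point): On the black pulley's upright turning axis, 78 mm over the desk, inside its grey wing grip (bar 40 mm long, 12 wide, from 46 to 92 mm over the desk). x runs along the bar to the white mark, z up; turns with the pulley. Pulley 100 mm across, top face 46 mm over the desk; turns both ways with light friction (0.06 N m) and stays where left. Its iron block is fixed.
- pulley_mark (a point): Middle of the white painted line (21 mm long along the radius, 7 mm wide) on the pulley's top face, 38.5 mm from the turning axis, 46 mm above the desk, in line with one end of the wing grip; turns with the pulley.
- timing_pin (a point): Tip of the fixed timing pin: dark steel, 12 mm across, conical point, 28 mm tall on an aluminium plate (tip 57 mm over the desk), 63 to 77 mm from the pulley's axis, beyond its rim; at the start 0.5 to 1.4 rad to one side of the mark. The mark must point at it.
- flat_screw (a point): Centre of the top of a wide flat slotted dark steel screw head, 24 mm across, 4 mm tall on the same plate (top 33 mm over the desk), fixed on the other side of the mark from the pin at the start; not the target.

How it is judged:
By the outcome, as a careful person would: the job done as asked, in the order asked, and still so for the second after the job is handed in, with the robot touching nothing.
It also fails if it takes over 29 s, if anything falls off the work surface, if the arm or the gripper's body presses on something with over 40 N, if the wrist force passes 120 N, or if a joint passes its speed limit or range.

ROBOT

A 7-joint arm with a two-finger parallel gripper is mounted at the origin on the work surface. World frame = base frame: x ahead of the robot, y to its left, z up, the work surface at z = 0. Lengths are in m, angles in rad, forces in N, time in s.
With the tool pointing down it reaches from about 0.4 to 0.9 m from the base axis. Payload 5.6 kg.
Tool frame: the origin (TCP) lies midway between the tips of the shut fingers; the grasp point (between the pads) lies 19 mm behind it; z points along the fingers, y is the direction in which the jaws open and shut (so a half turn about z gives the same grasp; the last joint's range is limited). The gripper opens to 92 mm and grips with 3 to 60 N. Pads are 20 mm wide; open, the fingers measure 128 mm over their backs; the gripper's body (75 mm by 189 mm) begins 69 mm behind the grasp point.
Start: joints at [-1.297, 0.468, -0.012, 1.603, 0.006, 1.071, -0.056], TCP at [0.203, 0.618, 0.176] pointing down, gripper open.
Joint ranges: [-2.53, 2.53], [-0.31, 2.02], [-1.57, 1.55], [0.28, 2.44], [-1.29, 4.43], [0.15, 1.84], [-2.92, 2.92]. Speed limits (rad/s): [2.57, 2.57, 3.14, 3.14, 3.14, 3.14, 3.14].

INTERFACE

Orientations are given as a unit quaternion [w, x, y, z].
In Python, from workcell import get_state, camera, calibration, close_job gives the robot as it stands.
- The arm moves only by the tool servo_tool, never from a script. Its argument "moves" is a list of rows, each a list of 7 numbers: the closure, from -1 (fully open) to 1 (shut), so that 0 is half open, then the shift along the tool's x, y, z in m, then the turn, a rotation vector about the tool's x, y, z in rad. A call has 1 to 8 rows; each row shifts and turns the commanded pose from where the row before left it, along the tool's axes as they then stand; what a row does not reach is not made up. A row lasts 1/12 s, in which the tool goes at most 41.7 mm and 7.16 degrees, less where a joint would pass 70% of its speed; a pose out of reach is approached as far as the arm can. A call with a gripper value outside its range is refused whole. The fingers move at their own pace and stop on an object; "grip_force" is the grip in N (left out, the last holds). Time passes only in rows, so rows that do not move let the fingers close. It gives the time, the measured TCP pose, the force and the opening at its end, in the units of the state.
- get_state(): the state, without advancing time (a new reading comes with each control period).
- camera(name): name is "scene" or "top" or "wrist"; returns (picture, depth): 420x560x3 uint8, blue, green, red; 420x560 float32, m along the optical axis (not along the pixel's ray), 0 where there is no reading.
- calibration(name): a dict with "fx", "fy", "cx", "cy" (pixels), "k1" (the pictures are not rectified: a ray, as slopes to the right and down, at radius r is drawn at 1 + k1 r^2 times it, then the intrinsics apply), "camera_from_world" (4x4, takes a point from world to camera coordinates); the wrist camera has in their place "T_tool_cam" (4x4, takes a point from camera to tool coordinates, whose origin is the TCP and whose axes are the flange's). Camera axes: x right, y down, z forward; pixel columns grow to the right and rows downward; lengths in m; the calibration is good to about 2 mm. A picture is of the moment at which its call begins: read the wrist's pose just before it. calibration takes no time and is no camera call.
- close_job(): hands the job in, once; it reports no verdict.
The state is a dict: "time": time; "joints": joint angles; "joint_vel": joint speeds; "joint_efforts": joint torques, N m; "position": TCP position; "ee_rot": TCP orientation; "contact_force": force on the tool from outside, world axes, zero at the start; "wrist_torque": the same for the moment, N m; "width": opening from 0.0 (shut) to 1.0 (fully open).
Only numpy, scipy, OpenCV 4.12 (cv2) and the standard library are available. Lean on these libraries where they do the work, as an engineer would, in place of code of your own. Each camera call takes 0.05 s, during which the arm holds its last target.

## Working session

There is one attempt and no reset: what is moved stays moved. The work goes in short steps, Python scripts to look and compute and a tool call to move; the robot and the scene stay as the last step left them, time stands still between calls to the robot, and variables do not carry over. Pictures are saved under pics/ and viewed, and the job is handed in when it is done.

Besides the shell and the picture viewer there is one more tool, called after "Request:" by a JSON object that holds its "method" and its "body". servo_tool: Moves the arm, as the interface text tells. Its arguments: {"type":"object","properties":{"moves":{"type":"array","items":{"type":"array","items":{"type":"number"}}},"grip_force":{"type":"number"}},"required":["moves"]}

```bash
mkdir -p pics; ls; cat > h.py <<'E'
import numpy as np, cv2
from workcell import *
def ray(name,u,v,st=None):
    c=calibration(name)
    p=np.array([[[u,v]]],float)
    K=np.array([[c['fx'],0,c['cx']],[0,c['fy'],c['cy']],[0,0,1]])
    xy=cv2.undistortPoints(p,K,np.array([c['k1'],0,0,0,0.]))[0,0]
    d=np.array([xy[0],xy[1],1.])
    if name=='wrist':
        from scipy.spatial.transform import Rotation as R
        q=st['ee_rot'];T=np.eye(4);T[:3,:3]=R.from_quat([q[1],q[2],q[3],q[0]]).as_matrix();T[:3,3]=st['position']
        W=T@np.array(c['T_tool_cam'])
    else: W=np.linalg.inv(np.array(c['camera_from_world']))
    return W[:3,3],W[:3,:3]@d
def onz(name,u,v,z,st=None):
    o,d=ray(name,u,v,st); return o+d*(z-o[2])/d[2]
E
python3 - <<'E'
from h import *
s=get_state();print(s)
for n in('scene','top','wrist'):
    p,d=camera(n);cv2.imwrite(f'pics/{n}0.png',p);np.save(f'pics/{n}0.npy',d)
E
```

```text
pics
{'time': 0.0, 'joints': array([-1.29701954,  0.46835564, -0.01161202,  1.60357745,  0.00603335,
        1.07140357, -0.05630173]), 'joint_vel': array([ 1.33088129e-03,  1.18149306e-04, -1.23655505e-03,  2.73527692e-03,
       -2.01153726e-05, -1.04014787e-03, -2.78654908e-04]), 'joint_efforts': array([-6.33149539e-04, -5.20565164e+01, -1.26780197e-02, -2.43752843e+01,
       -5.67073817e-02,  1.72270584e-02,  1.52362345e-04]), 'position': array([0.20235861, 0.61704005, 0.1754735 ]), 'ee_rot': array([-6.23645956e-05,  1.57747526e-01,  9.87479107e-01, -8.52751038e-04]), 'contact_force': array([-0.56432809, -0.45841062, -0.26556714]), 'wrist_torque': array([ 0.02261335,  0.02220314, -0.03173412]), 'width': 0.9985215320216791}
```

View pics/top0.png

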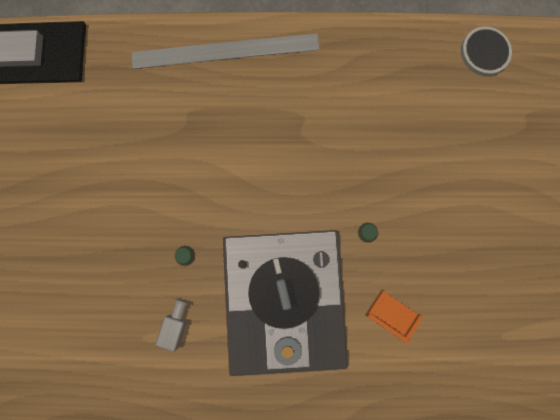

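View pics/scene0.png

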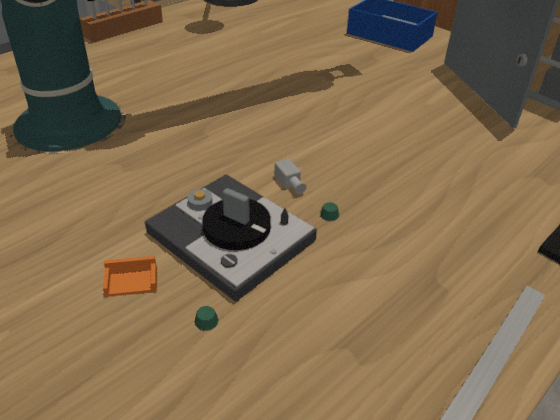

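View pics/wrist0.png

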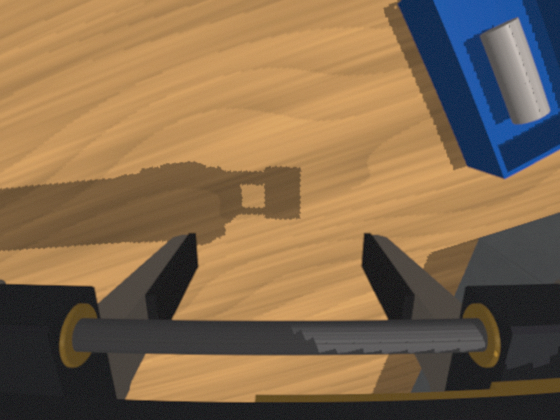

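The top view shows the pulley at about (284,293), the white mark at (278,266), the pin at (243,265) on the left, and the slotted screw at (321,260). Next I'll measure them.

```bash
python3 - <<'E'
from h import *
p=cv2.imread('pics/top0.png')
cv2.imwrite('pics/topz.png',cv2.resize(p[225:385,215:355],None,fx=5,fy=5,interpolation=cv2.INTER_CUBIC)[:600])
s=cv2.imread('pics/scene0.png')
cv2.imwrite('pics/scz.png',cv2.resize(s[170:295,140:325],None,fx=4,fy=4,interpolation=cv2.INTER_CUBIC))
g=p.max(axis=2).astype(int)
# pulley disc
m=((g<45)).astype(np.uint8); m[:, :240]=0;m[:,330:]=0;m[:252]=0;m[335:]=0
n,l,st,c=cv2.connectedComponentsWithStats(m);print([ (tuple(st[i]),c[i]) for i in range(1,n) if st[i][4]>20])
print([ [int(x) for x in g[293,240:330:4]]])
w=(p.min(axis=2)>130).astype(np.uint8); 
w2=np.zeros_like(w);w2[259:275,268:290]=w[259:275,268:290];print(np.argwhere(w2).mean(0),w2.sum())
print(onz('top',284,293,.046),onz('top',278,266,.046),onz('top',243,265,.057),onz('top',321,260,.033))
print(p[258:272,270:290].min(axis=2))
print(p[258:272,235:252].max(axis=2))
E
```

```text
[((np.int32(289), np.int32(290), np.int32(9), np.int32(16), np.int32(51)), array([292.78431373, 298.33333333]))]
[[166, 165, 97, 57, 53, 53, 52, 52, 53, 51, 105, 108, 55, 45, 51, 50, 48, 49, 53, 51, 98, 155, 154]]
[265.29310345 276.56896552] 58
[0.50155185 0.02444242 0.046     ] [0.53912246 0.03285184 0.046     ] [0.54048909 0.08112285 0.057     ] [ 0.54760814 -0.02866701  0.033     ]
[[143 135 134 133 105  95 107 104  75  60  55  55  51  53  49  50  53  56
   61  61]
 [124  84  82 104 124 138 139 132  91  54  48  47  49  47  45  47  48  51
   49  50]
 [ 68  52  64 103 139 144 143 137 104  58  49  49  49  50  50  49  49  47
   48  51]
 [ 47  50  61 100 141 145 146 144 130  65  50  51  48  47  49  49  49  48
   49  49]
 [ 50  49  54  84 134 144 144 144 133  69  51  50  50  50  48  48  48  44
   47  47]
 [ 50  49  51  72 119 141 145 146 136  89  53  49  48  49  49  49  49  48
   46  48]
 [ 49  49  48  63 105 139 145 144 138  96  57  48  50  48  50  48  46  48
   45  47]
 [ 47  49  50  62  99 139 143 145 139 113  60  48  49  49  48  46  48  48
   49  47]
 [ 48  50  47  50  83 135 146 14
[... 773 characters left out ...]
160 126  74  62  58  57  55  57  60  70  99 118 158 163 163]
 [167 166 156  99  62  61  63  59  57  56  57  67  97 114 161 166 165]
 [168 167 159  98  62  62  70  61  58  57  55  61  89 114 158 165 163]
 [167 165 158 109  68  63  63  60  56  55  59  63  90 113 156 163 163]
 [164 165 160 124  83  63  61  59  59  59  62  79  99 114 158 163 162]
 [165 165 164 155 122  91  73  66  65  67  82 112 118 126 157 161 160]
 [165 163 163 163 157 138 117 105 103 105 121 153 155 155 158 159 159]
 [164 163 162 162 161 159 157 156 155 156 156 161 161 161 160 161 161]
 [165 165 166 165 167 166 165 166 167 166 166 165 167 167 166 168 166]
 [170 170 172 172 170 169 169 169 170 169 168 168 167 165 166 167 165]]
```

View pics/topz.png

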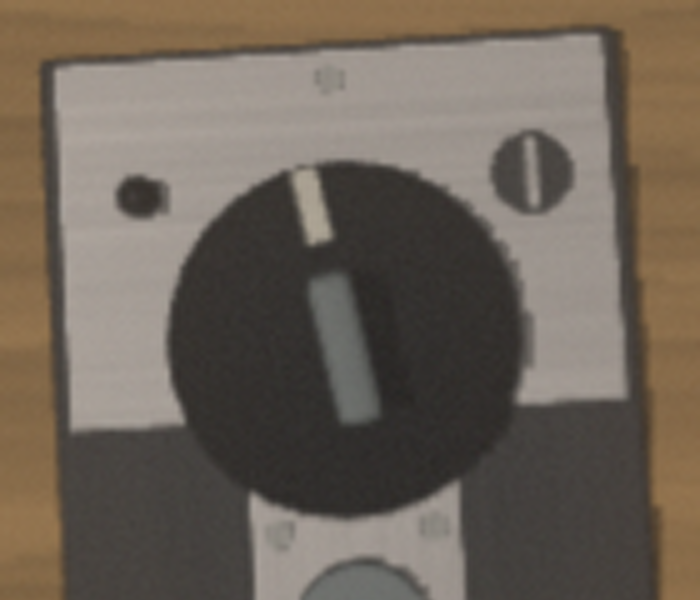

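View pics/scz.png

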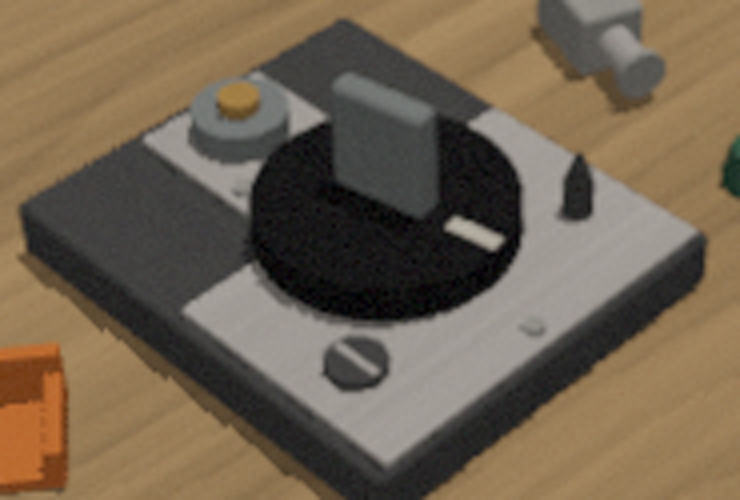

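```bash
cat >> h.py <<'E'
def tri(a,b):
    (o1,d1),(o2,d2)=a,b
    A=np.stack([d1,-d2],1);t=np.linalg.lstsq(A,o2-o1,rcond=None)[0]
    p,q=o1+t[0]*d1,o2+t[1]*d2
    return (p+q)/2,np.linalg.norm(p-q)
E
python3 - <<'E'
from h import *
p=cv2.imread('pics/top0.png');s=cv2.imread('pics/scene0.png')
z=lambda x,y,X,Y,f:((x+.5)/f-.5+X,(y+.5)/f-.5+Y)
c=onz('top',*z(345,338,215,225,5),.046)
m=onz('top',*z(312,206,215,225,5),.046)
b1=onz('top',*z(325,275,215,225,5),.092);b2=onz('top',*z(360,422,215,225,5),.092)
print('c',c,'m',m,np.linalg.norm(m-c),'bar',b1,b2,(b1+b2)/2)
pt=z(137,196,215,225,5)
print('pin', [onz('top',*pt,h) for h in(.029,.045,.057)], tri(ray('top',*pt),ray('scene',*z(579,153,140,170,4))))
ps=z(579,153,140,170,4);print('pin scene',onz('scene',*ps,.057))
print('mark scene',onz('scene',*z(475,233,140,170,4),.046),'pulley scene', onz('scene',*z(386,205,140,170,4),.046))
print(ray('top',280,210)[0])
an=lambda v:np.arctan2(v[1],v[0])
print(an(m-c),an(b1-b2),an(onz('top',*pt,.045)-c))
st=get_state();from scipy.spatial.transform import Rotation as R
q=st['ee_rot'];M=R.from_quat([q[1],q[2],q[3],q[0]]).as_matrix();print(M)
print('shift tool',M.T@(np.r_[(b1+b2)[:2]/2,.176]-st['position']),an(M[:,0]))
E
```

```text
c [0.50266022 0.02500086 0.046     ] m [0.53940325 0.03425771 0.046     ] 0.03789115339814323 bar [0.52137188 0.03008006 0.092     ] [0.48343877 0.02098116 0.092     ] [0.50240532 0.02553061 0.092     ]
pin [array([0.54231169, 0.08502583, 0.029     ]), array([0.54221405, 0.08359512, 0.045     ]), array([0.54214082, 0.08252209, 0.057     ])] (array([0.54261556, 0.08308773, 0.05648483]), np.float64(0.0013999265637766479))
pin scene [0.54347723 0.08320152 0.057     ]
mark scene [0.54105008 0.03447451 0.046     ] pulley scene [0.50834465 0.02098549 0.046     ]
[0.53807805 0.02299194 0.72274145]
0.24679877784997822 0.2354191515809313 0.9770149995096395
[[-9.50226995e-01  3.11558284e-01 -3.06712590e-04]
 [ 3.11558409e-01  9.50226062e-01 -1.33754979e-03]
 [-1.25278421e-04 -1.36653481e-03 -9.99999058e-01]]
shift tool [-4.69403728e-01 -4.68722072e-01  3.57044972e-04] 2.8247600196098417
```

Request:
{"method": "servo_tool", "body": {"moves": [[0,-0.026,-0.026,0,0,0,0],[0,-0.026,-0.026,0,0,0,0],[0,-0.026,-0.026,0,0,0,0],[0,-0.026,-0.026,0,0,0,0],[0,-0.026,-0.026,0,0,0,0],[0,-0.026,-0.026,0,0,0,0],[0,-0.026,-0.026,0,0,0,0],[0,-0.026,-0.026,0,0,0,0]], "grip_force": 20}}

```text
time: 0.82
position: [0.3358, 0.3534, 0.1763]
ee_rot: [-0.0, 0.158, 0.987, 0.0]
contact_force: [1.0, -0.3, -0.3]
width: 0.501
```

Request:
{"method": "servo_tool", "body": {"moves": [[0,-0.026,-0.026,0,0,0,0],[0,-0.026,-0.026,0,0,0,0],[0,-0.026,-0.026,0,0,0,0],[0,-0.026,-0.026,0,0,0,0],[0,-0.026,-0.026,0,0,0,0],[0,-0.026,-0.026,0,0,0,0],[0,-0.026,-0.026,0,0,0,0],[0,-0.026,-0.026,0,0,0,0]]}}

```text
time: 1.48
position: [0.4686, 0.091, 0.1765]
ee_rot: [0.0, 0.158, 0.987, 0.0]
contact_force: [0.4, 1.6, -0.6]
width: 0.501
```

Request:
{"method": "servo_tool", "body": {"moves": [[0,-0.026,-0.026,0,0,0,0],[0,-0.026,-0.026,0,0,0,0],[0,0,0,0,0,0,0.12],[0,0,0,0,0,0,0.12],[0,0,0,0,0,0,0.12],[0,0,0,0,0,0,0.12],[0,0,0,0,0,0,0.12],[0,0,0,0,0,0,0.12]]}}

```text
time: 2.15
position: [0.5012, 0.027, 0.1762]
ee_rot: [-0.0, 0.498, 0.867, -0.0]
contact_force: [-0.6, -0.0, -0.2]
width: 0.496
```

Request:
{"method": "servo_tool", "body": {"moves": [[0,0,0,0,0,0,0.12],[0,0,0,0,0,0,0.12],[0,0,0,0,0,0,0.12],[0,0,0,0,0,0,0.12],[0,0,0,0,0,0,0.12],[0,0,0,0,0,0,0.12],[0,0,0,0,0,0,0.12],[0,0,0,0,0,0,0.12]]}}

```text
time: 2.82
position: [0.5012, 0.0272, 0.1763]
ee_rot: [-0.0, 0.842, 0.539, -0.0]
contact_force: [0.3, 1.0, -0.5]
width: 0.498
```

Request:
{"method": "servo_tool", "body": {"moves": [[0,0,0,0,0,0,0.12],[0,0,0,0,0,0,0.12],[0,0,0,0,0,0,0.12],[0,0,0,0,0,0,0.12],[0,0,0,0,0,0,0.12],[0,0,0,0,0,0,0.12],[0,0,0,0,0,0,0.12],[0,0,0,0,0,0,0]]}}

```text
time: 3.48
position: [0.5012, 0.0271, 0.1762]
ee_rot: [0.0, 0.989, 0.15, -0.0]
contact_force: [0.3, 0.2, -0.5]
width: 0.5
```

```bash
cat > go.py <<'E'
from h import *
from scipy.spatial.transform import Rotation as R
st=get_state();q=st['ee_rot'];M=R.from_quat([q[1],q[2],q[3],q[0]]).as_matrix()
print(st['time'],st['joints'].round(3),st['position'].round(4),st['width'],st['contact_force'].round(1),st['wrist_torque'].round(2))
print('yaw x',np.arctan2(M[1,0],M[0,0]),M[:,2].round(4))
print('shift tool to bar',M.T@(np.array([.5025,.0254,.063])-st['position']))
E
python3 - <<'E'
from go import *
p,d=camera('wrist');cv2.imwrite('pics/w1.png',p)
E
```

```text
3.4833 [-0.776  0.252  0.77   1.998 -0.212  0.972 -1.17 ] [0.5012 0.0271 0.1762] 0.49968754767457774 [ 0.3  0.2 -0.5] [ 0.    0.13 -0.04]
yaw x 0.30184695212228857 [-3.e-04 -3.e-04 -1.e+00]
shift tool to bar [0.00075933 0.00201066 0.11322766]
```

View pics/w1.png

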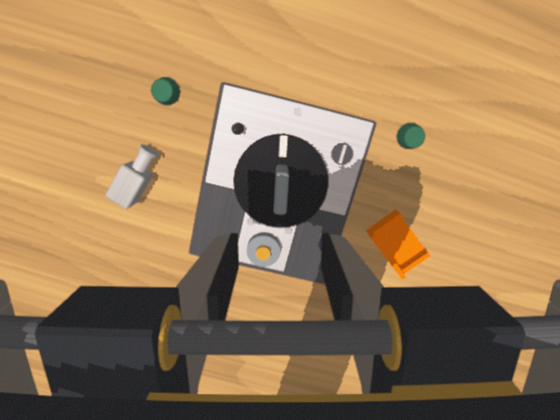

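Request:
{"method": "servo_tool", "body": {"moves": [[0,0.001,0.002,0,0,0,0.06],[0,0,0,0.025,0,0,0],[0,0,0,0.025,0,0,0],[0,0,0,0.025,0,0,0],[0,0,0,0.02,0,0,0],[0,0,0,0.01,0,0,0],[0,0,0,0.008,0,0,0],[0,0,0,0,0,0,0]]}}

```text
time: 4.2
position: [0.5023, 0.0253, 0.0625]
ee_rot: [0.0, 0.992, 0.123, -0.001]
contact_force: [-0.2, 0.3, -0.8]
width: 0.5
```

```bash
python3 - <<'E'
from go import *
p,d=camera('scene');cv2.imwrite('pics/s1.png',cv2.resize(p[120:295,120:345],None,fx=3,fy=3))
E
```

```text
4.2 [-0.665  0.444  0.677  2.083 -0.405  0.748 -1.057] [0.5023 0.0253 0.0625] 0.49982615531817143 [-0.2  0.3 -0.8] [-0.03  0.16  0.  ]
yaw x 0.24608742649865958 [-1.7e-03 -5.0e-04 -1.0e+00]
shift tool to bar [ 1.59043067e-04 -1.55793242e-05 -5.29277867e-04]
```

View pics/s1.png

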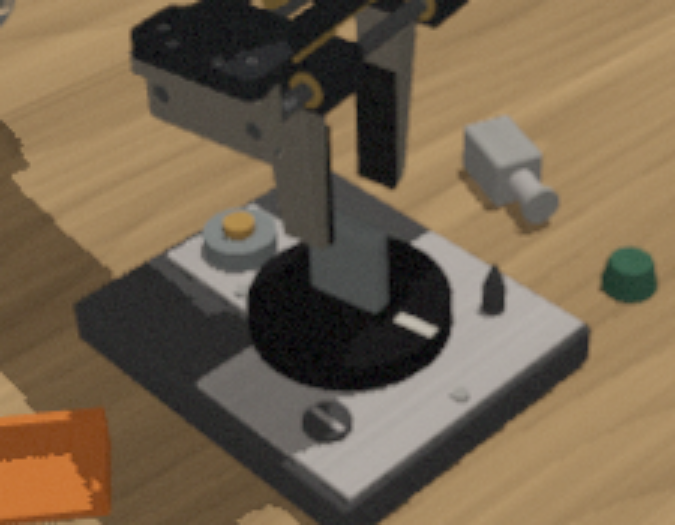

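The scene view shows the wing grip between the open fingers, with the pin at about (493,290) in the crop, clear of them. Now I'll close the gripper.

Request:
{"method": "servo_tool", "body": {"moves": [[1,0,0,0,0,0,0],[1,0,0,0,0,0,0],[1,0,0,0,0,0,0],[1,0,0,0,0,0,0],[1,0,0,0,0,0,0],[1,0,0,0,0,0,0]], "grip_force": 25}}

```text
time: 4.75
position: [0.5031, 0.0257, 0.0637]
ee_rot: [-0.0, 0.993, 0.122, 0.0]
contact_force: [0.2, 0.5, -1.3]
width: 0.087
```

```bash
python3 go.py
```

```text
4.75 [-0.667  0.441  0.678  2.082 -0.405  0.748 -1.058] [0.5031 0.0257 0.0637] 0.08700569232912223 [ 0.2  0.5 -1.3] [-0.01  0.17  0.  ]
yaw x 0.2449449077888349 [ 5.e-04  3.e-04 -1.e+00]
shift tool to bar [-0.00067916  0.0001213   0.00066861]
```

Request:
{"method": "servo_tool", "body": {"moves": [[1,0,0,0,0,0,-0.04],[1,0,0,0,0,0,-0.06],[1,0,0,0,0,0,-0.06],[1,0,0,0,0,0,-0.06],[1,0,0,0,0,0,-0.06],[1,0,0,0,0,0,-0.06],[1,0,0,0,0,0,-0.06],[1,0,0,0,0,0,0]]}}

```text
time: 5.42
position: [0.503, 0.0255, 0.0635]
ee_rot: [-0.0, 0.948, 0.318, 0.0]
contact_force: [-0.3, 0.1, 0.0]
width: 0.004
```

```bash
python3 - <<'E'
from go import *
p,d=camera('scene');cv2.imwrite('pics/s2.png',cv2.resize(p[120:295,120:345],None,fx=3,fy=3))
p,d=camera('wrist');cv2.imwrite('pics/w2.png',p)
E
```

```text
5.4167 [-0.587  0.42   0.575  2.078 -0.338  0.734 -0.722] [0.503  0.0255 0.0635] 0.0037875714129991726 [-0.3  0.1  0. ] [-0.03  0.13 -0.  ]
yaw x 0.6462396967738815 [ 2.e-04  3.e-04 -1.e+00]
shift tool to bar [-0.0004952  -0.00018886  0.00049365]
```

View pics/s2.png

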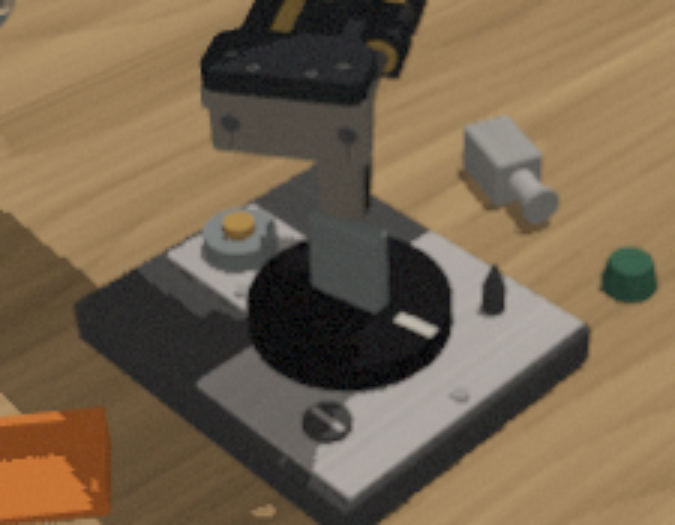

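View pics/w2.png

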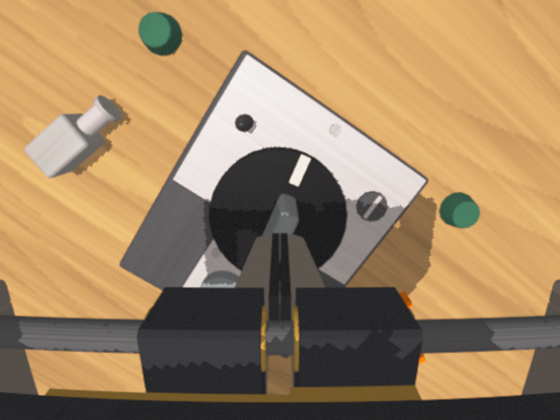

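The fingers shut empty (opening 0.004) and the pulley didn't turn. They look to be behind or above the grip, so I'll measure where the tips really are.

```bash
python3 - <<'E'
from go import *
for n in('top','scene'):
    p,d=camera(n);cv2.imwrite(f'pics/{n}3.png',p);np.save(f'pics/{n}3.npy',d)
p=cv2.imread('pics/top3.png');cv2.imwrite('pics/topz3.png',cv2.resize(p[225:345,215:355],None,fx=5,fy=5))
c=calibration('scene');W=np.linalg.inv(c['camera_from_world']);d=np.load('pics/scene3.npy');d0=np.load('pics/scene0.npy')
def pt(n,D,u,v):
    o,r=ray(n,u,v);return (o+r*D[v,u]).round(4)
# crop (x,y)/3+120
for x,y in [(345,205),(345,190),(345,170),(345,100),(320,230),(380,240),(345,260),(345,290),(380,300),(420,325),(493,270),(493,305)]:
    u,v=120+x//3,120+y//3;print((x,y),pt('scene',d,u,v),pt('scene',d0,u,v))
t0=np.load('pics/top0.npy')
for u,v in [(284,293),(281,285),(286,305),(277,266),(260,293),(310,293),(243,264),(321,260),(250,250),(150,200)]: print('top',u,v,pt('top',t0,u,v))
E
```

```text
5.5167 [-0.588  0.42   0.576  2.078 -0.338  0.734 -0.725] [0.503  0.0254 0.0635] 0.006622962475874695 [ 0.2 -0.3  0.1] [-0.03  0.18 -0.01]
yaw x 0.6428882208018868 [ 1.e-04  1.e-04 -1.e+00]
shift tool to bar [-0.00043067 -0.00026904  0.00045389]
(345, 205) [0.5146 0.0163 0.1116] [0.4244 0.089  0.0224]
(345, 190) [0.5148 0.0165 0.1201] [0.4146 0.0973 0.0228]
(345, 170) [0.5183 0.0142 0.1346] [ 0.3729  0.1316 -0.0026]
(345, 100) [ 0.5803 -0.0347  0.2235] [ 0.3163  0.1794 -0.004 ]
(320, 230) [0.4909 0.0186 0.0826] [0.4914 0.0182 0.0832]
(380, 240) [0.5219 0.029  0.0883] [0.5233 0.0279 0.0897]
(345, 260) [0.5048 0.0229 0.0705] [0.5047 0.023  0.0704]
(345, 290) [0.5058 0.0213 0.0534] [0.5058 0.0213 0.0535]
(380, 300) [0.5209 0.029  0.0511] [0.5218 0.0282 0.0521]
(420, 325) [0.5415 0.0372 0.0444] [0.5415 0.0371 0.0445]
(493, 270) [0.5421 0.084  0.0516] [0.5421 0.084  0.0517]
(493, 305) [0.5459 0.081  0.0346] [ 0.9486 -0.3334  0.5409]
top 284 293 [0.504  0.0243 0.0911]
top 281 285 [0.5143 0.0283 0.0901]
top 286 305 [0.4885 0.0218 0.0905]
top 277 266 [0.5391 0.0343 0.0442]
top 260 293 [0.5015 0.058  0.0451]
top 310 293 [ 0.5014 -0.012   0.0445]
top 243 264 [0.5419 0.0817 0.0507]
top 321 260 [ 0.5476 -0.0287  0.032 ]
top 250 250 [0.5622 0.0736 0.029 ]
top 150 200 [6.394e-01 2.299e-01 2.000e-04]
```

View pics/topz3.png

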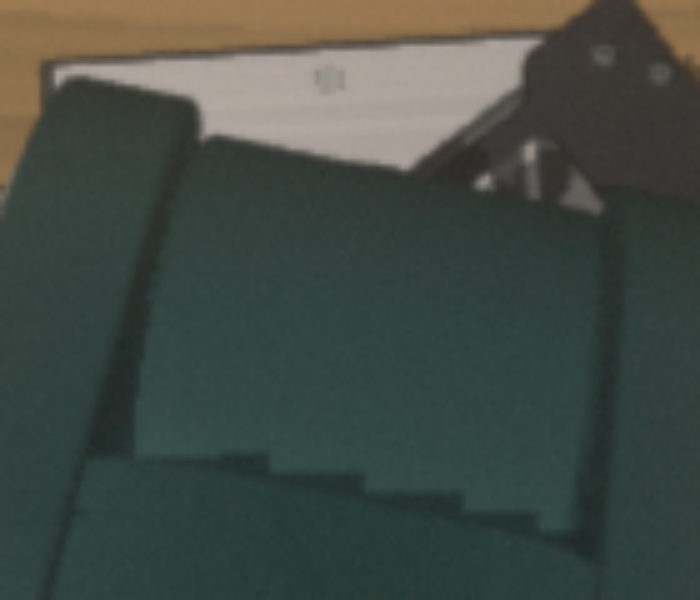

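```bash
python3 - <<'E'
from h import *
p=cv2.imread('pics/scene3.png');cv2.imwrite('pics/sz3.png',cv2.resize(p[150:240,190:290],None,fx=6,fy=6,interpolation=cv2.INTER_NEAREST))
d=np.load('pics/scene3.npy')
for v in range(160,206,2):
    print(v,[ '%.3f,%.3f,%.3f'%tuple((lambda o,r:o+r*d[v,u])(*ray('scene',u,v))) for u in (228,232,236,240)])
E
```

```text
160 ['0.572,-0.038,0.212', '0.575,-0.035,0.212', '0.579,-0.033,0.213', '0.584,-0.031,0.214']
162 ['0.567,-0.035,0.205', '0.570,-0.031,0.205', '0.575,-0.029,0.206', '0.578,-0.026,0.206']
164 ['0.567,-0.035,0.202', '0.572,-0.033,0.203', '0.574,-0.028,0.202', '0.579,-0.027,0.204']
166 ['0.567,-0.035,0.200', '0.571,-0.032,0.200', '0.575,-0.029,0.201', '0.579,-0.027,0.202']
168 ['0.567,-0.035,0.197', '0.572,-0.033,0.198', '0.574,-0.029,0.198', '0.578,-0.027,0.199']
170 ['0.566,-0.035,0.193', '0.571,-0.032,0.195', '0.571,-0.027,0.192', '0.579,-0.027,0.196']
172 ['0.568,-0.036,0.192', '0.571,-0.032,0.192', '0.572,-0.028,0.190', '0.578,-0.026,0.193']
174 ['0.567,-0.036,0.189', '0.570,-0.032,0.188', '0.518,0.017,0.136', '0.578,-0.026,0.190']
176 ['0.509,0.010,0.131', '0.512,0.014,0.132', '0.518,0.016,0.133', '0.521,0.020,0.133']
178 ['0.508,0.010,0.128', '0.513,0.013,0.129', '0.516,0.017,0.129', '0.521,0.021,0.129']
180 ['0.508,0.010,0.124', '0.513,0.013,0.125', '0.516,0.017,0.126', '0.520,0.021,0.125']
182 ['0.508,0.010,0.121', '0.513,0.013,0.123', '0.517,0.016,0.123', '0.519,0.021,0.122']
1
[... 277 characters left out ...]
,0.012,0.105', '0.509,0.016,0.105', '0.514,0.018,0.107', '0.519,0.021,0.108']
192 ['0.494,0.020,0.091', '0.497,0.025,0.090', '0.501,0.029,0.090', '0.518,0.022,0.104']
194 ['0.495,0.019,0.088', '0.500,0.022,0.090', '0.506,0.024,0.092', '0.507,0.031,0.089']
196 ['0.496,0.018,0.086', '0.502,0.021,0.088', '0.507,0.024,0.089', '0.512,0.027,0.090']
198 ['0.494,0.020,0.080', '0.502,0.020,0.085', '0.508,0.022,0.087', '0.515,0.024,0.090']
200 ['0.493,0.020,0.076', '0.502,0.020,0.081', '0.508,0.023,0.083', '0.515,0.024,0.087']
202 ['0.495,0.019,0.074', '0.503,0.020,0.078', '0.507,0.023,0.079', '0.515,0.024,0.084']
204 ['0.493,0.020,0.069', '0.501,0.021,0.073', '0.510,0.021,0.078', '0.514,0.024,0.079']
```

View pics/sz3.png

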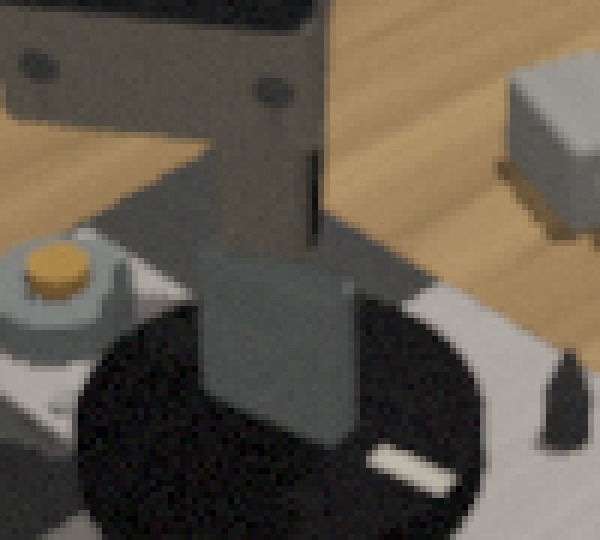

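The depth image shows the fingertips hovering at about z = 0.104, in the right place in x and y, just over the grip (top at 0.091). The reported z of 0.0635 is therefore about 40 mm too low compared with both cameras. I'll trust what I see: open, turn back, go down in part, and look again.

Request:
{"method": "servo_tool", "body": {"moves": [[0,0,0,0,0,0,0.1],[0,0,0,0,0,0,0.1],[0,0,0,0,0,0,0.1],[0,0,0,0,0,0,0.1],[0,0,0,0,0,0,0],[0,0,0,0.01,0,0,0],[0,0,0,0.01,0,0,0],[0,0,0,0,0,0,0]]}}

```text
time: 6.28
position: [0.5013, 0.0256, 0.0413]
ee_rot: [0.0, 0.992, 0.123, -0.002]
contact_force: [-0.4, -0.6, -0.2]
width: 0.499
```

```bash
python3 - <<'E'
from go import *
p,d=camera('scene');cv2.imwrite('pics/s4.png',cv2.resize(p[130:240,170:310],None,fx=5,fy=5));np.save('pics/s4.npy',d)
cv2.imwrite('pics/s4f.png',p)
E
```

```text
6.2833 [-0.64   0.479  0.647  2.093 -0.441  0.708 -1.028] [0.5013 0.0256 0.0413] 0.49868531304682 [-0.4 -0.6 -0.2] [ 0.02  0.19 -0.02]
yaw x 0.24647600760701788 [-3.5e-03 -6.0e-04 -1.0e+00]
shift tool to bar [ 0.00108285  0.00048419 -0.02171326]
```

View pics/s4.png

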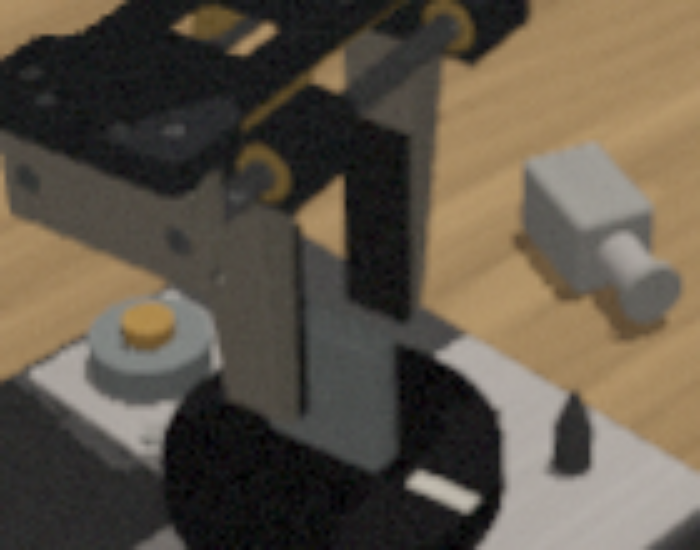

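```bash
python3 - <<'E'
from h import *
d=np.load('pics/s4.npy')
for v in range(196,218,2):
    print(v,[ '%.3f,%.3f,%.3f'%tuple((lambda o,r:o+r*d[v,u])(*ray('scene',u,v))) for u in (216,219,222,225,228)])
print('far finger')
for v in range(180,198,2):
    print(v,[ '%.3f,%.3f,%.3f'%tuple((lambda o,r:o+r*d[v,u])(*ray('scene',u,v))) for u in (241,244,248,250)])
E
```

```text
196 ['0.511,-0.013,0.111', '0.515,-0.012,0.113', '0.519,-0.009,0.114', '0.521,-0.006,0.114', '0.519,0.000,0.109']
198 ['0.509,-0.012,0.107', '0.513,-0.010,0.107', '0.517,-0.008,0.109', '0.520,-0.006,0.110', '0.518,0.001,0.105']
200 ['0.507,-0.011,0.101', '0.513,-0.010,0.104', '0.517,-0.008,0.105', '0.520,-0.006,0.106', '0.519,0.000,0.102']
202 ['0.506,-0.011,0.097', '0.511,-0.009,0.099', '0.518,-0.009,0.103', '0.521,-0.006,0.103', '0.518,0.001,0.098']
204 ['0.505,-0.010,0.093', '0.510,-0.009,0.095', '0.515,-0.007,0.097', '0.521,-0.007,0.101', '0.519,0.000,0.095']
206 ['0.505,-0.010,0.089', '0.509,-0.008,0.091', '0.515,-0.008,0.094', '0.521,-0.007,0.097', '0.518,-0.000,0.092']
208 ['0.504,-0.010,0.085', '0.508,-0.008,0.086', '0.515,-0.008,0.091', '0.519,-0.006,0.091', '0.517,0.001,0.087']
210 ['0.468,0.016,0.044', '0.508,-0.008,0.083', '0.513,-0.006,0.085', '0.520,-0.006,0.089', '0.518,-0.000,0.084']
212 ['0.471,0.014,0.044', '0.475,0.016,0.045', '0.478,0.019,0.045', '0.518,-0.006,0.084', '0.518,-0.000,0.081']
214 ['0.476,0.010,0.045', '0.477,0.014,0.043', '0.480,0.017,0.043', '0.488,
[... 257 characters left out ...]
,0.047,0.092', '0.497,0.048,0.096', '0.503,0.049,0.098', '0.506,0.051,0.099']
184 ['0.491,0.047,0.089', '0.496,0.048,0.092', '0.504,0.049,0.096', '0.504,0.052,0.094']
186 ['0.490,0.047,0.085', '0.495,0.049,0.087', '0.501,0.051,0.090', '0.504,0.052,0.091']
188 ['0.490,0.047,0.082', '0.495,0.049,0.084', '0.501,0.051,0.086', '0.505,0.052,0.088']
190 ['0.438,0.090,0.025', '0.495,0.049,0.080', '0.502,0.050,0.083', '0.505,0.051,0.084']
192 ['0.439,0.089,0.023', '0.443,0.092,0.023', '0.500,0.052,0.078', '0.504,0.052,0.080']
194 ['0.510,0.030,0.091', '0.512,0.034,0.090', '0.451,0.093,0.024', '0.453,0.096,0.023']
196 ['0.512,0.028,0.090', '0.515,0.031,0.090', '0.519,0.035,0.090', '0.457,0.093,0.023']
```

The fingers now straddle the grip and sit centred on it. The tips are at about z = 0.079 by depth, against 0.041 reported. I'll go down 16 mm more and close.

Request:
{"method": "servo_tool", "body": {"moves": [[0,0.001,0,0.008,0,0,0],[0,0,0,0.008,0,0,0],[1,0,0,0,0,0,0],[1,0,0,0,0,0,0],[1,0,0,0,0,0,0],[1,0,0,0,0,0,0],[1,0,0,0,0,0,0],[1,0,0,0,0,0,0]]}}

```text
time: 7.0
position: [0.504, 0.0266, 0.0277]
ee_rot: [-0.001, 0.993, 0.122, 0.0]
contact_force: [-1.1, 2.5, 1.5]
width: 0.132
```

Request:
{"method": "servo_tool", "body": {"moves": [[1,0,0,0,0,0,0],[1,0,0,0,0,0,0]]}}

```text
time: 7.17
position: [0.504, 0.0266, 0.0277]
ee_rot: [-0.001, 0.992, 0.122, 0.0]
contact_force: [-0.7, 2.5, 2.9]
width: 0.133
```

```bash
python3 - <<'E'
from go import *
p,d=camera('scene');cv2.imwrite('pics/s5.png',cv2.resize(p[130:240,170:310],None,fx=5,fy=5))
E
```

```text
7.1667 [-0.621  0.504  0.626  2.095 -0.468  0.681 -1.008] [0.504  0.0266 0.0277] 0.13280373470833987 [-0.7  2.5  2.9] [ 0.59  0.45 -0.13]
yaw x 0.24516627478243677 [ 1.0e-04  1.1e-03 -1.0e+00]
shift tool to bar [-0.00171633  0.00072889 -0.03534684]
```

View pics/s5.png

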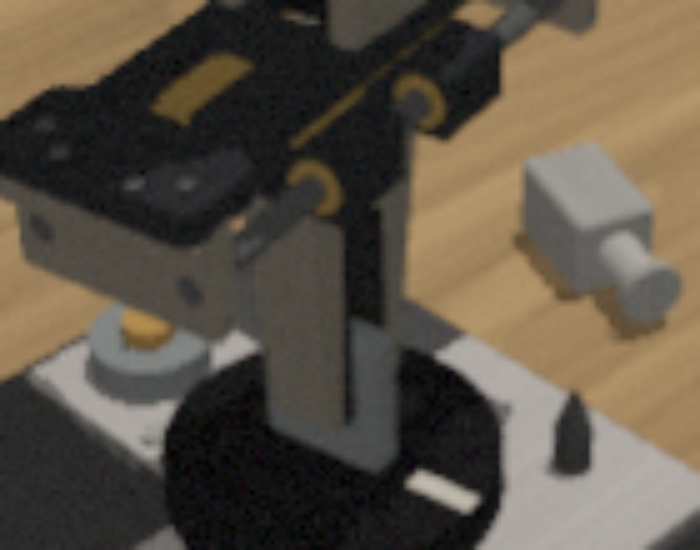

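Gripped: opening 0.133 × 92 mm = 12.2 mm, which matches the bar. Now I'll turn it counter-clockwise by about 0.73 rad.

Request:
{"method": "servo_tool", "body": {"moves": [[1,0,0,0,0,0,-0.04],[1,0,0,0,0,0,-0.06],[1,0,0,0,0,0,-0.06],[1,0,0,0,0,0,-0.06],[1,0,0,0,0,0,-0.06],[1,0,0,0,0,0,-0.06],[1,0,0,0,0,0,-0.06],[1,0,0,0,0,0,-0.06]]}}

```text
time: 7.88
position: [0.5034, 0.0276, 0.0276]
ee_rot: [-0.001, 0.938, 0.347, -0.0]
contact_force: [-2.5, 5.3, 4.5]
width: 0.128
```

Request:
{"method": "servo_tool", "body": {"moves": [[1,0,0,0,0,0,-0.06],[1,0,0,0,0,0,-0.06],[1,0,0,0,0,0,-0.06],[1,0,0,0,0,0,-0.06],[1,0,0,0,0,0,-0.03],[1,0,0,0,0,0,0],[1,0,0,0,0,0,0]]}}

```text
time: 8.47
position: [0.5029, 0.0281, 0.0276]
ee_rot: [-0.002, 0.883, 0.469, -0.0]
contact_force: [-4.6, 7.6, 7.6]
width: 0.132
```

```bash
python3 - <<'E'
from go import *
p,d=camera('scene');cv2.imwrite('pics/s6f.png',p);cv2.imwrite('pics/s6.png',cv2.resize(p[170:250,180:300],None,fx=6,fy=6,interpolation=cv2.INTER_CUBIC))
st=get_state();p,d=camera('wrist');cv2.imwrite('pics/w6.png',p)
E
```

```text
8.4667 [-0.474  0.467  0.434  2.087 -0.322  0.653 -0.416] [0.5029 0.0281 0.0276] 0.13220584532198235 [-4.6  7.6  7.6] [1.37 0.89 0.02]
yaw x 0.9765734978225655 [-0.002   0.0028 -1.    ]
shift tool to bar [-0.00237917  0.00103876 -0.03536707]
```

View pics/s6.png

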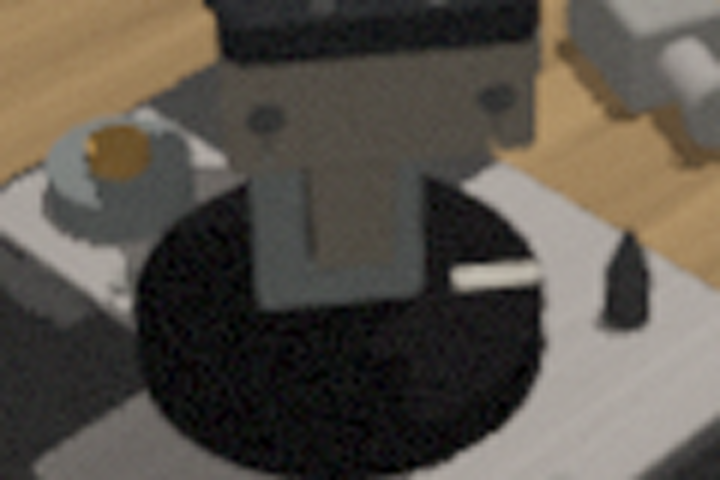

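View pics/w6.png

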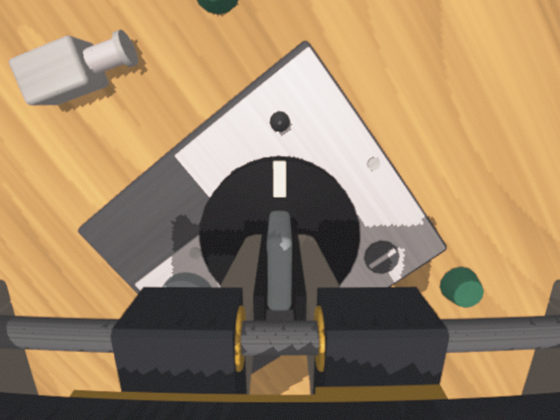

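Both views show the mark in line with the pin (wrist view: mark at x ≈ 279.5, pin at x ≈ 279.5). I'll release, rise, back away and re-measure.

Request:
{"method": "servo_tool", "body": {"moves": [[0.5,0,0,0,0,0,0],[0,0,0,0,0,0,0],[0,0,0,0,0,0,0],[0,0,0,0,0,0,0],[0,0,0,-0.02,0,0,0],[0,0,0,-0.03,0,0,0],[0,0,0,-0.04,0,0,0],[0,0,0,-0.04,0,0,0]]}}

```text
time: 9.23
position: [0.5031, 0.0248, 0.1581]
ee_rot: [0.0, 0.884, 0.468, -0.001]
contact_force: [1.3, 0.5, -0.9]
width: 0.501
```

Request:
{"method": "servo_tool", "body": {"moves": [[0,0,0,-0.02,0,0,0],[0,-0.02,-0.03,0,0,0,0],[0,-0.02,-0.03,0,0,0,0],[0,-0.02,-0.03,0,0,0,0],[0,-0.02,-0.03,0,0,0,0],[0,-0.02,-0.03,0,0,0,0],[0,-0.02,-0.03,0,0,0,0],[0,0,0,0,0,0,0]]}}

```text
time: 9.9
position: [0.2817, 0.027, 0.1764]
ee_rot: [-0.002, 0.883, 0.469, -0.001]
contact_force: [-0.7, 0.1, -1.0]
width: 0.5
```

```bash
python3 - <<'E'
from go import *
for n in('scene','top','wrist'):
    p,d=camera(n);cv2.imwrite(f'pics/{n}7.png',p)
    if n=='top':cv2.imwrite('pics/topz7.png',cv2.resize(p[225:345,215:355],None,fx=5,fy=5,interpolation=cv2.INTER_CUBIC))
E
```

```text
9.9 [-0.69  -0.261  0.411  2.408  0.121  0.979 -0.953] [0.2817 0.027  0.1764] 0.49998526173796615 [-0.7  0.1 -1. ] [-0.15  0.1  -0.02]
yaw x 0.976362365772582 [-0.0027  0.002  -1.    ]
shift tool to bar [0.12229978 0.18421803 0.11274892]
```

View pics/topz7.png

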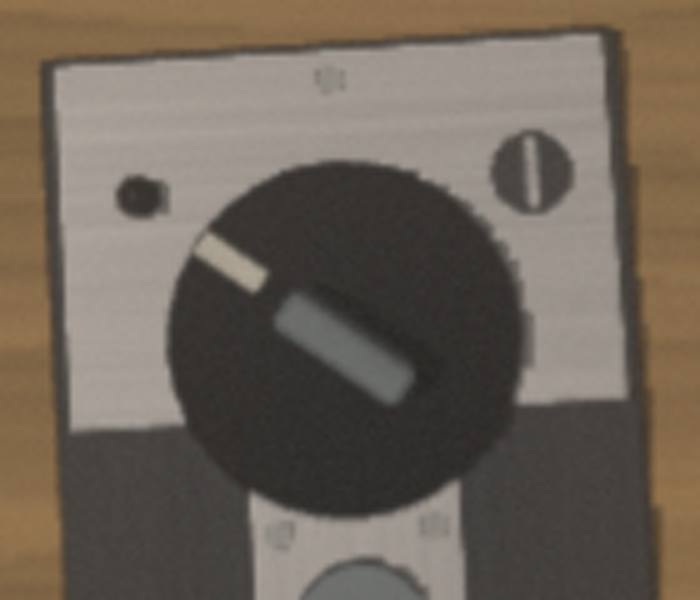

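The pulley is free in view, and the white mark at (231,262) in the crop points towards the pin at (138,196). I'll check the angle precisely.

```bash
python3 - <<'E'
from h import *
an=lambda v:np.arctan2(v[1],v[0])
p=cv2.imread('pics/top7.png');f=8;X,Y=215,225
z=cv2.resize(p[Y:345,X:355],None,fx=f,fy=f,interpolation=cv2.INTER_CUBIC)
px=lambda c:((c[0]+.5)/f-.5+X,(c[1]+.5)/f-.5+Y)
mn=z.min(axis=2);g=z.max(axis=2)
def cent(m):
    n,l,s,c=cv2.connectedComponentsWithStats(m.astype(np.uint8));return l,s,c
# disc centre: edge points against white plate on left/right/top
dk=(g<82).astype(np.uint8)
pts=[]
cx,cy=345*f/5,338*f/5
G=cv2.GaussianBlur(g,(0,0),3).astype(float)
for a in np.radians(list(range(-165,-150,3))+list(range(-120,-15,3))+list(range(85,106,3))):
    rr=np.arange(150*f/5,200*f/5,.5);pr=np.array([G[int(cy+r*np.sin(a)),int(cx+r*np.cos(a))] for r in rr])
    i=np.argmax(pr>105)
    if pr[i]>105: pts.append(onz('top',*px((cx+rr[i]*np.cos(a),cy+rr[i]*np.sin(a))),.046)[:2])
pts=np.array(pts);A=np.c_[2*pts,np.ones(len(pts))];s=np.linalg.lstsq(A,(pts**2).sum(1),rcond=None)[0]
r=np.sqrt(s[2]+s[0]**2+s[1]**2);res=np.hypot(*(pts-s[:2]).T)-r
k=abs(res)<.0012;A=A[k];s=np.linalg.lstsq(A,(pts[k]**2).sum(1),rcond=None)[0];C=s[:2]
print('disc centre',C,'r',np.sqrt(s[2]+s[0]**2+s[1]**2),k.sum(),len(k))
# bar top centre
m=np.zeros_like(mn);q=f/5
m[int(225*q):int(300*q),int(185*q):int(275*q)]=1
m=m*(mn>100)*(np.hypot(np.arange(m.shape[1])[None]-cx,np.arange(m.shape[0])[:,None]-cy)<172*q)
l,s_,c=cent(m);i=1+np.argmax(s_[1:,4])
M=onz('top',*px(c[i]),.046)[:2]
ys,xs=np.nonzero(l==i);W=np.array([onz('top',*px((a,b)),.046)[:2] for a,b in zip(xs[::7],ys[::7])])
V=np.linalg.svd(W-W.mean(0),full_matrices=False)[2][0];V*=np.sign(V@(M-C))
print('mark',M,np.linalg.norm(M-C),'ang c->m',an(M-C),'axis',an(V),c[i]/q)
m=np.zeros_like(g);m[int(165*q):int(225*q),int(110*q):int(165*q)]=1;m*=(g<80)
l,s_,c=cent(m);i=1+np.argmax(s_[1:,4]);print('pin px',c[i]/q,s_[i]/q)
for h in(.040,.045,.057):
    P=onz('top',*px(c[i]),h)[:2];print('pin',h,P,np.linalg.norm(P-C),'dir from axis',an(P-C),'from mark',an(P-M))
for Q in((.5425,.0831),): print('pin two-view', an(np.array(Q)-C))
# bar
m=np.zeros_like(g);m[int(280*q):int(412*q),int(265*q):int(420*q)]=1;m*=(g>78)
l,s_,c=cent(m);i=1+np.argmax(s_[1:,4]);ys,xs=np.nonzero(l==i)
W=np.array([onz('top',*px((a,b)),.092)[:2] for a,b in zip(xs[::7],ys[::7])]);B=W.mean(0);V=np.linalg.svd(W-B,full_matrices=False)[2][0]
print('bar',B,np.arctan(V[1]/V[0]))
E
```

```text
disc centre [0.50243809 0.02418723] r 0.049875962011387096 47 47
mark [0.52364158 0.05691604] 0.03899695056117432 ang c->m 0.9959312174708399 axis 0.9789341987758228 [231.35832977 262.6999626 ]
pin px [139.94904562 196.5551197 ] [ 118.75   178.125   42.5     36.875 1931.875]
pin 0.04 [0.5421411  0.08325664] 0.07117248884289452 dir from axis 0.9790129665675705 from mark 0.9585153474541998
pin 0.045 [0.54211134 0.0828153 ] 0.07078994482104486 dir from axis 0.975883921723889 from mark 0.951306776271959
pin 0.057 [0.54203993 0.08175607] 0.0698747195897048 dir from axis 0.9682346756828816 from mark 0.9332910770013222
pin two-view 0.9736054574389611
bar [0.50239602 0.0254373 ] 0.9763082542358046
```

View pics/wrist7.png

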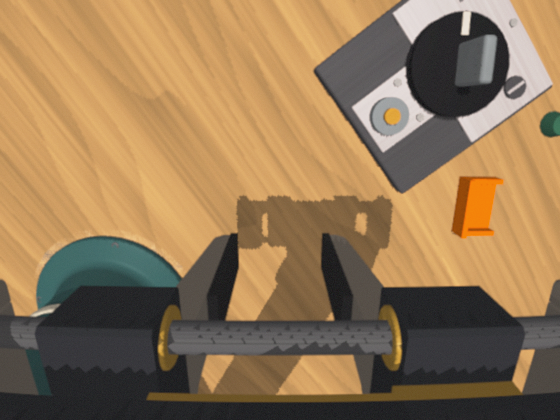

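```bash
python3 - <<'E'
from h import *
p=cv2.imread('pics/w6.png').astype(int);c=calibration('wrist');print(c['cx'],np.array(c['T_tool_cam']).round(4))
g=p.max(axis=2);mn=p.min(axis=2)
for v in range(164,194,4):
    xs=np.nonzero(mn[v,262:298]>140)[0]+262;print('mark',v,xs.mean(),len(xs))
for v in range(112,132,3):
    xs=np.nonzero(g[v,262:298]<90)[0]+262;print('pin',v,xs.mean() if len(xs) else 0,len(xs),xs[:1],xs[-1:])
# pin blob in tool frame at mid height; tool z uses true z offset 38mm
m=(g<90);sub=np.zeros_like(m);sub[105:138,262:298]=m[105:138,262:298];y,x=np.nonzero(sub);print('pinc',x.mean(),y.mean())
for row in range(215,300,15):
    print('bar',row,g[row,262:300:2])
cv2.imwrite('pics/w6z.png',cv2.resize(p[95:235,210:350].astype(np.uint8),None,fx=4,fy=4,interpolation=cv2.INTER_CUBIC))
E
```

```text
279.42108144927073 [[ 8.000e-04 -9.629e-01 -2.698e-01  7.630e-02]
 [ 1.000e+00  7.000e-04  7.000e-04  2.000e-04]
 [-5.000e-04 -2.698e-01  9.629e-01 -2.090e-01]
 [ 0.000e+00  0.000e+00  0.000e+00  1.000e+00]]
mark 164 279.0 13
mark 168 279.0 13
mark 172 279.0 13
mark 176 279.0 13
mark 180 279.0 13
mark 184 279.0 13
mark 188 279.0 13
mark 192 279.0 13
pin 112 279.5 4 [278] [281]
pin 115 279.5 14 [273] [286]
pin 118 279.0 17 [271] [287]
pin 121 279.5 16 [271] [288]
pin 124 279.52941176470586 17 [271] [288]
pin 127 279.5 16 [272] [287]
pin 130 279.0 9 [275] [283]
pinc 279.53479853479854 121.45054945054945
bar 215 [ 46  50  46  48  96 103 101 101 101  99  99  99  98  90  52  46  44  44
  45]
bar 230 [ 35  35  30  83 102 101  98 103 104 102 101 100  97  94  80  32  30  30
  27]
bar 245 [ 35  31  62 103 106 106 108 105 105 150 171 171 163 152 125  54  32  34
  40]
bar 260 [ 36  34  39  94 103 107 106 105 106 105 107 108 104 103  98  51  40  38
  32]
bar 275 [ 38  33  39  91 104 105 107 105 106 108 104 106 106 100  93  44  37  33
  32]
bar 290 [ 31  34  38  87  98 103 103 104 104 106 105 105 103 100  86  33  33  33
  35]
```

View pics/w6z.png

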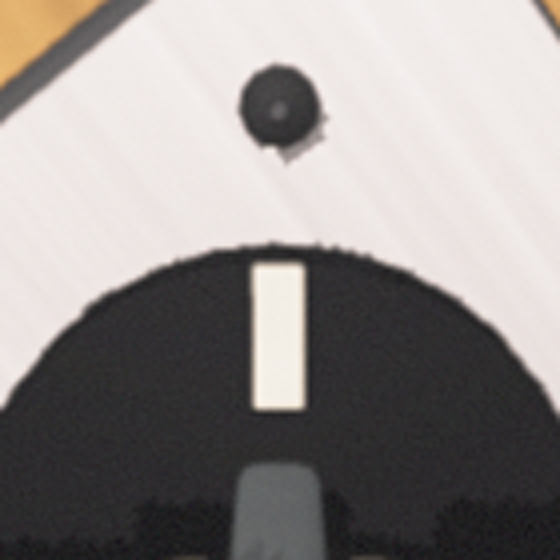

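While gripped, the mark and pin lined up within 0.5 px in the wrist view. After release the bar still reads 0.976 rad, so nothing shifted, and I'm handing in.

```bash
python3 -c "
from workcell import *
print(close_job())"
```

```text
the job is handed in; nothing more can be done
None
```

I gripped the wing, turned the pulley about 0.73 rad counter-clockwise so the white mark points at the slim timing pin, let go, and backed the arm clear. I handed in at about 10 s.

**Final checks:**
- **Wrist view, while still gripped:** the mark, the grip bar and the pin lined up within about 0.5 px.
- **Top view, after release:** the bar is at 0.976 rad and the mark at 0.979 along its own line. The pin is at 0.96–0.98 from the axis, depending on which estimates of the axis and the pin tip I use. The pulley did not move on release.
- **Largest force seen:** about 12 N.

**What disagreed or failed:**
- **First grasp:** the fingers shut empty just above the grip and touched nothing. The reported TCP height was about 38–40 mm lower than the cameras showed, so I went down by the depth pictures, and the second grasp held (12.2 mm opening).
- **Mark angle:** measured from the fitted disc centre instead, it read 0.996 rad. I put this down to the fitted centre lying about 1 mm off from the bar's centre. With the bar's centre the angle is 0.978.

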